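Fetch the long screwdriver from the tool block

TASK

Pull the long-handled screwdriver up out of the wooden tool block, leaving the stubby screwdriver and the ball-handled awl in their holes. Lower it, handle up, into the open steel cup until its tip is close to the cup's bottom before you let go (do not drop it in), and leave it standing there with the cup upright.

Things in the scene. Friction and masses are not known exactly. Their poses are not given: they have to be found in the camera images.
- driver: Long-handled screwdriver, 170 mm, about 90 g: straight round black handle 26 mm across, 100 mm long, over a steel shank 8 mm across, 70 mm long. Origin at the shank's tip, z up to the handle. It stands upright in a loose hole of the block, handle resting on the block's top: handle 80 to 180 mm, tip 10 mm over the bench. Slides straight up freely; in the cup it leans on the rim when let go.
- stubby: Stubby screwdriver, stays in the block: round black handle 30 mm across, 80 to 122 mm over the bench, shank 8 mm across, 40 mm long. Origin at the shank's tip, 40 mm over the bench, z up. The block: fixed plywood, 60 x 240 x 80 mm tall, three 14 mm holes in a straight row along its length, 80 mm apart, the middle one at its centre; which tool is in which hole varies.
- awl: Ball-handled awl, stays in the block: black handle, a 22 mm neck under a 32 mm ball, its top 127 mm over the bench; shank 8 mm across, 60 mm long. Origin at the shank's tip, 20 mm over the bench, z up. The line from it to the stubby screwdriver runs along the block's row of holes.
- cup: Open round steel cup standing loose on the bench, about 0.6 kg: outside 80 mm across, 85 mm tall, wall 3 mm (opening 74 mm), floor 6 mm thick. Origin at the centre of its underside, z up.
Things that resemble listed ones, but are neither listed nor needed, are in the scene too. What is shaped like the driver but red is not meant. Of the things shaped like the cup, the steel one is meant.

How it is judged:
By the outcome, as a careful person would: the job done as asked, in the order asked, and still so for the second after the job is handed in, with the robot touching nothing.
It also fails if it takes over 40 s, if anything falls off the work surface, if the arm or the gripper's body presses on something with over 40 N, if the wrist force passes 120 N, or if a joint passes its speed limit or range.

ROBOT

A 7-joint arm with a two-finger parallel gripper is mounted at the origin on the work surface. World frame = base frame: x ahead of the robot, y to its left, z up, the work surface at z = 0. Lengths are in m, angles in rad, forces in N, time in s.
With the tool pointing down it reaches from about 0.425 to 1.025 m from the base axis. Payload 9.4 kg.
Tool frame: the origin (TCP) lies midway between the tips of the shut fingers; the grasp point (between the pads) lies 19 mm behind it; z points along the fingers, y is the direction in which the jaws open and shut (so a half turn about z gives the same grasp; the last joint's range is limited). The gripper opens to 93 mm and grips with 3 to 60 N. Pads are 15 mm wide; open, the fingers measure 128 mm over their backs; the gripper's body (75 mm by 188 mm) begins 65 mm behind the grasp point.
Start: joints at [-1.275, 0.599, -0.003, 1.599, 0.002, 0.943, -0.08], TCP at [0.264, 0.675, 0.219] pointing down, gripper open.
Joint ranges: [-2.57, 2.57], [-0.35, 1.97], [-1.29, 1.29], [0.11, 2.56], [-1.05, 4.19], [0.11, 1.86], [-2.63, 2.63]. Speed limits (rad/s): [2.22, 2.22, 3.01, 3.01, 3.14, 3.14, 3.14].

INTERFACE

Orientations are given as a rotation vector (axis times angle).
In Python, from workcell import observe, eyes, order gives the robot as it stands.
- The arm moves only by the shell command python3 -m crank 'ROWS' [FORCE]. ROWS is JSON, a list of rows, each a list of 5 numbers: the shift along the tool's x, y, z in mm, then the turn about the tool's z in rad, then the opening, from 0 (shut) to 1 (fully open). A call has 1 to 20 rows; each row shifts and turns the commanded pose from where the row before left it, along the tool's axes as they then stand; what a row does not reach is not made up. A row lasts 1/8 s, in which the tool goes at most 62.5 mm and 10.7 degrees, less where a joint would pass 70% of its speed; a pose out of reach is approached as far as the arm can. A call is refused whole if a number of a shift passes 62.5 or a number of a turn 0.188, either way. A call with a gripper value outside its range is refused whole. The fingers move at their own pace and stop on an object; FORCE is the grip in N (left out, the last holds). Time passes only in rows, so rows that do not move let the fingers close. It gives the time, the measured TCP pose, the force and the opening at its end, in the units of the state.
- observe(): the state, without advancing time (a new reading comes with each control period).
- eyes.get_image(name): name is "side" or "top" or "wrist"; returns the picture (384x512x3 uint8, red, green, blue); there is no depth.
- eyes.calibration(name): a dict with "fovy" (degrees; the focal length in pixels is half the picture's height over the tangent of half this angle, whatever the lens; pixels are square), "cx", "cy" (the principal point, pixels), "R" (3x3) and "t" (3): a world point X has camera coordinates R X + t. Camera axes: x right, y down, z forward; pixel columns grow to the right and rows downward; lengths in m; the calibration is good to about 2 mm. A picture is of the moment at which its call begins: read the wrist's pose just before it. calibration takes no time and is no camera call; for the wrist camera it gives the pose at the moment of the call.
- order.sign_off(): hands the job in, once; it reports no verdict.
The state is a dict: "clock": time; "qpos": joint angles; "qvel": joint speeds; "joint_torque": joint torques, N m; "ee_pos": TCP position; "ee_rot": TCP orientation; "contact_force": force on the tool from outside, world axes, zero at the start; "ft_torque": the same for the moment, N m; "width": finger opening in m.
Only numpy, scipy, OpenCV 4.12 (cv2) and the standard library are available. Lean on these libraries where they do the work, as an engineer would, in place of code of your own. Each camera call takes 0.05 s, during which the arm holds its last target. There are 200 camera calls.

## Working session

There is one attempt and no reset: what is moved stays moved. The work goes in short steps, Python scripts to look and compute and a shell command to move; the robot and the scene stay as the last step left them, time stands still between calls to the robot, and variables do not carry over. Pictures are saved under pics/ and viewed, about 8 in all and at most 12, crops included, and the job is handed in when it is done.

```bash
mkdir -p pics; cat > h.py <<'E'
import numpy as np, cv2
from workcell import observe, eyes, order
from scipy.spatial.transform import Rotation as Ro
def K(c):
    f=192/np.tan(np.radians(c["fovy"])/2); return f
def ray(c,u,v):
    R=np.array(c["R"]);t=np.array(c["t"]);d=R.T@np.array([(u-c["cx"])/K(c),(v-c["cy"])/K(c),1.]);return -R.T@t,d
def atz(c,u,v,z):
    o,d=ray(c,u,v);return o+d*(z-o[2])/d[2]
def proj(c,X):
    p=np.array(c["R"])@np.array(X)+np.array(c["t"]);return p[:2]/p[2]*K(c)+[c["cx"],c["cy"]]
def snap(n):
    c=eyes.calibration(n);im=eyes.get_image(n)[:,:,::-1].copy();return c,im
E
python3 - <<'E'
from h import *
s=observe();print({k:np.round(s[k],3) for k in("clock","ee_pos","ee_rot","width","contact_force")})
print(Ro.from_rotvec(s["ee_rot"]).as_matrix().round(3))
a=[]
for n in("top","side"):
    c,im=snap(n);cv2.imwrite(f"pics/raw_{n}.png",im);a.append(im);print(n,c)
cv2.imwrite("pics/1.png",cv2.resize(np.vstack(a),None,fx=.78,fy=.78) if 0 else cv2.resize(a[0],(800,600)))
cv2.imwrite("pics/2.png",cv2.resize(a[1],(800,600)))
E
```

```text
{'clock': np.float64(0.0), 'ee_pos': array([0.264, 0.675, 0.218]), 'ee_rot': array([-5.820e-01, -3.087e+00,  2.000e-03]), 'width': np.float64(0.092), 'contact_force': array([ 0.923, -0.102,  0.109])}
[[-0.931  0.364 -0.   ]
 [ 0.364  0.931 -0.002]
 [-0.    -0.002 -1.   ]]
top {'fovy': 54.71420357015292, 'cx': 255.95746445010863, 'cy': 192.18531789863914, 'R': array([[ 0.0224568 , -0.9989875 ,  0.03898294],
       [-0.99694162, -0.02529622, -0.07394253],
       [ 0.07485379, -0.0372032 , -0.99650029]]), 't': array([-0.04735833,  0.54867844,  0.81370567])}
side {'fovy': 51.41293077495374, 'cx': 257.0298996342372, 'cy': 193.51244033165594, 'R': array([[ 0.75613567, -0.65433693, -0.01010071],
       [-0.47538618, -0.53860634, -0.69563726],
       [ 0.44974085,  0.53079788, -0.7183222 ]]), 't': array([-0.4236704 ,  0.28946613,  0.66701743])}
```

View pics/1.png

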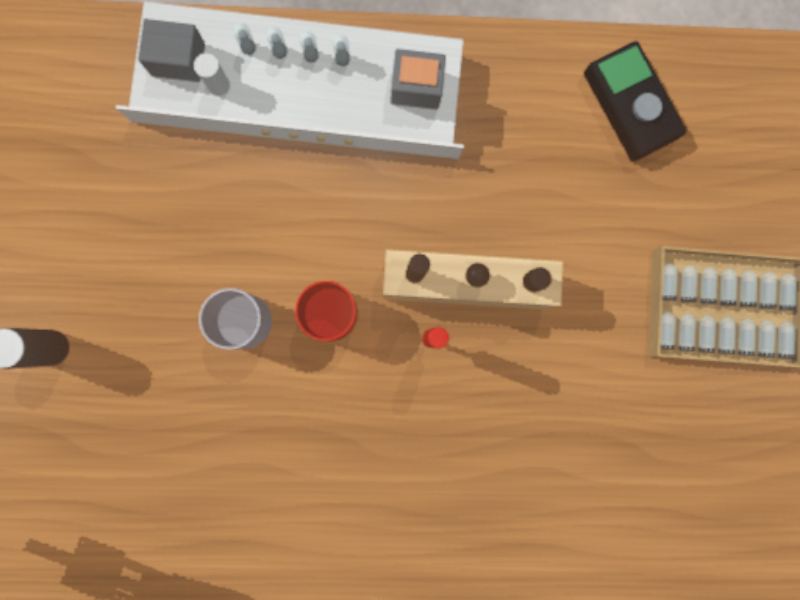

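View pics/2.png

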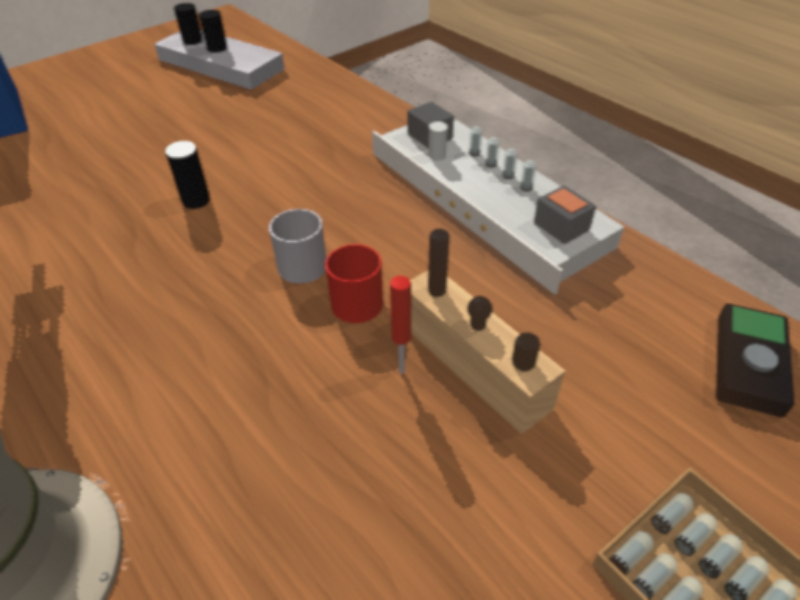

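The images show the following (800x600 pixels):
- **Black tools in the block:** tall straight one, top (417,267) / side (438,262); ball in the middle, (478,275) / (480,308); short one, (537,279) / (526,350).
- **Lookalikes:** red driver at top (436,338) / side (401,310), red cup at (326,311).
- **Steel cup:** (231,319).

The tall black one in the left hole is the driver and the grey cup is the steel one. I'll triangulate these and check them in one crop.

```bash
python3 - <<'E'
from h import *
ct=eyes.calibration("top");cs=eyes.calibration("side")
def tri(a,b):
    o1,d1=ray(ct,a[0]*.64,a[1]*.64);o2,d2=ray(cs,b[0]*.64,b[1]*.64)
    s=np.linalg.lstsq(np.c_[d1,-d2],o2-o1,rcond=None)[0]
    p,q=o1+s[0]*d1,o2+s[1]*d2;return ((p+q)/2).round(3),np.linalg.norm(p-q).round(4)
print("driver top",tri((420,260),(439,233)),"red top",tri((436,337),(401,282)))
print("awl",tri((478,274),(480,307)),"stubby",tri((538,279),(527,340)))
print("cup rim c",tri((231,319),(297,226)),"redcup",tri((326,311),(355,263)))
for u,v in((386,251),(562,261),(562,305),(384,295)):print("block corner",atz(ct,u*.64,v*.64,.08).round(3))
a=cv2.imread("pics/raw_top.png")[140:250,110:370];b=cv2.imread("pics/raw_side.png")[120:285,160:370]
a=cv2.resize(a,(780,330),interpolation=cv2.INTER_CUBIC);b=cv2.resize(b,(330,259),interpolation=cv2.INTER_CUBIC)
p=np.zeros((600,780,3),np.uint8);p[:330]=a;p[335:594,:330]=b;cv2.imwrite("pics/3.png",p)
E
```

```text
driver top (array([ 0.584, -0.05 ,  0.18 ]), np.float64(0.0042)) red top (array([ 0.497, -0.073,  0.167]), np.float64(0.002))
awl (array([ 0.579, -0.131,  0.113]), np.float64(0.0012)) stubby (array([ 0.575, -0.208,  0.121]), np.float64(0.0018))
cup rim c (array([0.515, 0.189, 0.083]), np.float64(0.0017)) redcup (array([0.529, 0.065, 0.084]), np.float64(0.0023))
block corner [ 0.611 -0.012  0.08 ]
block corner [ 0.604 -0.251  0.08 ]
block corner [ 0.544 -0.251  0.08 ]
block corner [ 0.552 -0.011  0.08 ]
```

View pics/3.png

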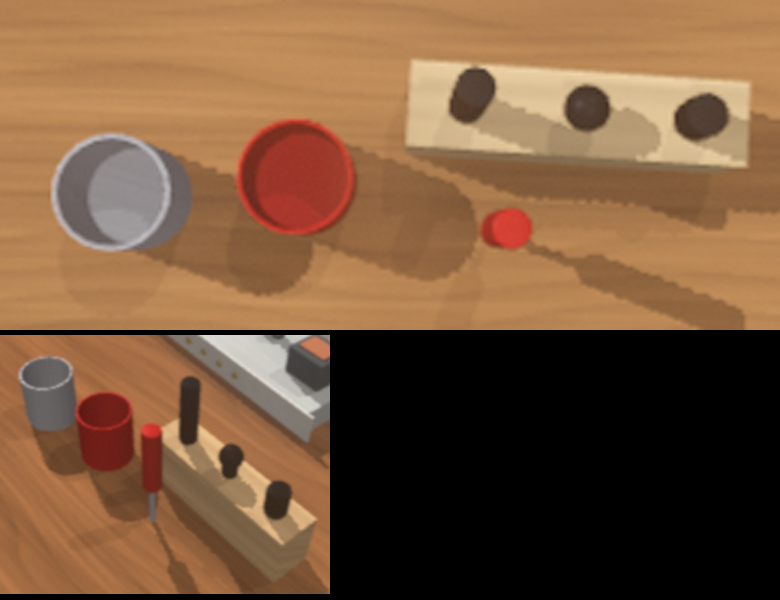

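The crop confirms it: the straight, tall black handle in the +y end hole is the driver, at about (0.581, -0.051). The grey cup is at (0.515, 0.189). Heights and hole spacing match the description. Next I move above the driver, keeping the jaw angle and half closing the jaws so they clear the awl.

```bash
python3 -m crank '[[-20,-20,-7,0,0.6],[-40,-40,0,0,0.6],[-40,-40,0,0,0.6],[-40,-40,0,0,0.6],[-40,-40,0,0,0.6],[-40,-40,0,0,0.6],[-40,-40,0,0,0.6],[-40,-40,0,0,0.6],[-40,-40,0,0,0.6],[-40,-40,0,0,0.6],[-40,-40,0,0,0.6],[-40,-40,0,0,0.6],[-40,-40,0,0,0.6],[-40,-40,0,0,0.6],[-20,-20,0,0,0.6],[0,0,0,0,0.6],[0,0,0,0,0.6]]' 15
python3 - <<'E'
from h import *
s=observe();print(np.round(s["ee_pos"],4),np.round(s["qpos"],2))
R=Ro.from_rotvec(s["ee_rot"]).as_matrix();print(R.round(3))
c,im=snap("wrist");print(c)
for X in([.5805,-.051,.18],[.5805,-.051,.08]): print(proj(c,X).round(1))
c2,im2=snap("side")
cv2.imwrite("pics/4.png",np.hstack([cv2.resize(im,(400,300)),cv2.resize(im2,(400,300))]))
E
```

```text
clock: 2.22
ee_pos: [0.5812, -0.0493, 0.2253]
ee_rot: [-0.581, -3.086, -0.001]
contact_force: [0.2, 0.6, 0.9]
width: 0.056
[ 0.5812 -0.0493  0.2253] [-0.06  0.42  0.07  1.93 -0.04  0.8   1.23]
[[-0.932  0.364 -0.001]
 [ 0.364  0.932  0.001]
 [ 0.001  0.    -1.   ]]
{'fovy': 59.39312914765723, 'cx': 258.6159626329801, 'cy': 182.33264209761577, 'R': array([[ 0.3641927 ,  0.9313222 ,  0.00162644],
       [ 0.88973447, -0.34844484,  0.29488772],
       [ 0.27520221, -0.10594885, -0.95553053]]), 't': array([-0.16719226, -0.57086181,  0.23409718])}
[254.2 206.7]
[255.3 168.8]
```

View pics/4.png

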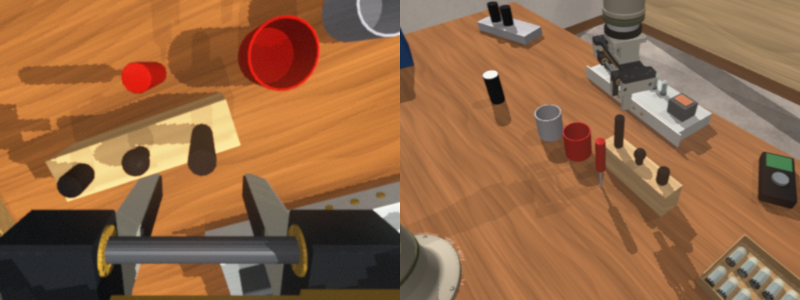

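In the wrist view the driver's top is at (202,163), midway between the fingers at about 160 and 245. That puts it within 1–2 mm of the TCP, and the awl is clear. Next I descend 100 mm and close the jaws.

```bash
python3 -m crank '[[0,0,20,0,0.6],[0,0,30,0,0.6],[0,0,30,0,0.6],[0,0,20,0,0.6],[0,0,0,0,0.6],[0,0,0,0,0.2],[0,0,0,0,0.2],[0,0,0,0,0.2],[0,0,0,0,0.2],[0,0,0,0,0.2]]' 30
```

```text
clock: 3.58
ee_pos: [0.5819, -0.0503, 0.1262]
ee_rot: [0.582, 3.086, 0.0]
contact_force: [-1.0, 0.1, 5.8]
width: 0.0259
```

The width reads 25.9 mm, which is the handle. Now lift straight up.

```bash
python3 -m crank '[[0,0,-10,0,0.2],[0,0,-20,0,0.2],[0,0,-25,0,0.2],[0,0,-25,0,0.2],[0,0,-25,0,0.2],[0,0,-20,0,0.2],[0,0,-10,0,0.2],[0,0,0,0,0.2],[0,0,0,0,0.2]]'
python3 - <<'E'
from h import *
s=observe();p=s["ee_pos"];R=Ro.from_rotvec(s["ee_rot"]).as_matrix()
c,im=snap("side");cw,iw=snap("wrist")
# predicted tip: 116mm below TCP
T=p+[0,0,-.1162];print(p,T,"pred tip px",proj(c,T))
u,v=proj(c,p).astype(int);print(u,v)
x0,y0=max(0,u-100),max(0,v-50);cr=im[y0:y0+150,x0:x0+200]
print(x0,y0,cr.shape)
cv2.imwrite("pics/5.png",np.hstack([cv2.resize(cr,(cr.shape[1]*2,cr.shape[0]*2),interpolation=cv2.INTER_CUBIC),cv2.resize(iw,(400,300))]) if cr.shape==(150,200,3) else im)
cup=np.array([.515,.189]);d=np.r_[cup-p[:2],0];print("tool shift mm",(R.T@d*1000).round(1))
E
```

```text
clock: 4.7
ee_pos: [0.5812, -0.0502, 0.2599]
ee_rot: [-0.582, -3.086, 0.0]
contact_force: [-0.6, -0.2, -1.5]
width: 0.0257
[ 0.58117767 -0.05022412  0.25990123] [ 0.58117767 -0.05022412  0.14370123] pred tip px [280.60012778 163.67898313]
282 115
182 65 (150, 200, 3)
tool shift mm [1.487e+02 1.987e+02 1.000e-01]
```

View pics/5.png

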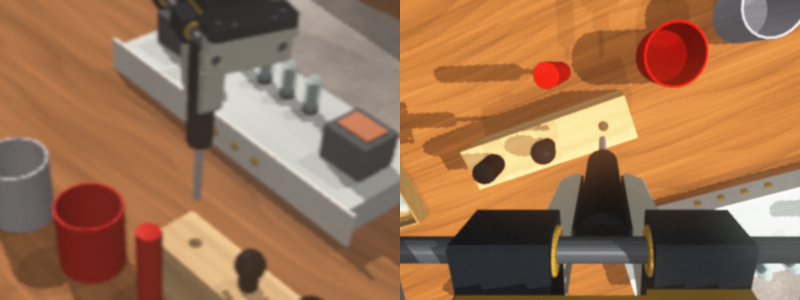

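The driver hangs straight: the tip is at side pixel (280.5,164) against a predicted (280.6,163.7). The awl and stubby are still in the block. Next I carry it over the steel cup, with the tip at 0.144 m clearing the red cup's rim.

```bash
python3 -m crank '[[7,9,0,0,0.2],[20,27,0,0,0.2],[27,36,0,0,0.2],[27,36,0,0,0.2],[27,36,0,0,0.2],[27,36,0,0,0.2],[10,13,0,0,0.2],[4,6,0,0,0.2],[0,0,0,0,0.2],[0,0,0,0,0.2]]'
python3 - <<'E'
from h import *
s=observe();p=s["ee_pos"];R=Ro.from_rotvec(s["ee_rot"]).as_matrix()
cw,iw=snap("wrist");c,im=snap("side");print(p,s["width"])
T=p+[0,0,-.1162]
print("tip px wrist",proj(cw,T),"side",proj(c,T))
def circ(i,cc,xy,col,sc,r=.037,z=.085):
    a=np.linspace(0,2*np.pi,60);q=np.array([proj(cc,[xy[0]+r*np.cos(t),xy[1]+r*np.sin(t),z]) for t in a])
    return q
W=cv2.resize(iw,None,fx=1.5,fy=1.5,interpolation=cv2.INTER_CUBIC)[:,:]
S=im[90:240,130:280];S=cv2.resize(S,None,fx=2.6,fy=2.6,interpolation=cv2.INTER_CUBIC)
q=circ(None,c,(.515,.189),0,0);q=((q-[130,90])*2.6+.8).astype(int);cv2.polylines(S,[q],1,(0,255,0),1)
V=cv2.resize(iw[:,90:430],(400,452));qw=circ(None,cw,(.515,.189),0,0);qw=((qw-[90,0])*400/340).astype(int);cv2.polylines(V,[qw],1,(0,255,0),1)
o=np.zeros((452,790,3),np.uint8);o[:S.shape[0],:390]=S;o[:,390:]=V;cv2.imwrite("pics/6.png",o)
E
```

```text
clock: 6.05
ee_pos: [0.5158, 0.1879, 0.2606]
ee_rot: [0.585, 3.086, -0.001]
contact_force: [0.1, -0.4, 0.1]
width: 0.0255
[0.51575489 0.18791651 0.26058313] 0.025450421119923634
tip px wrist [257.24293498 177.07375073] side [186.57362698 123.38632571]
```

View pics/6.png

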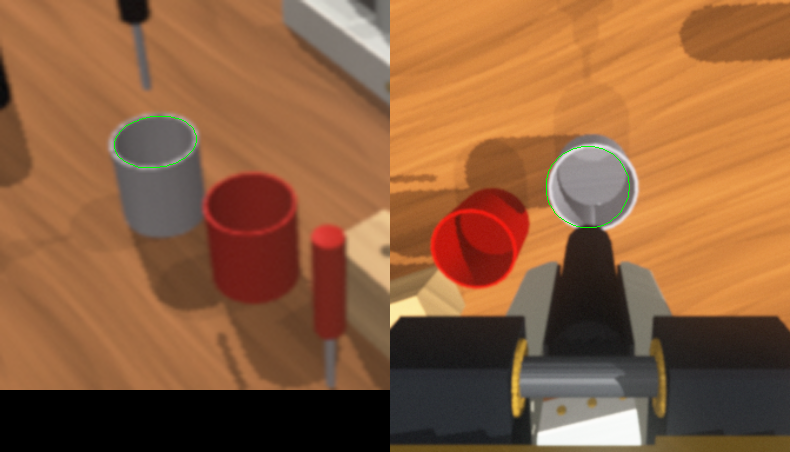

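The cup outline fits within about 2 mm (side rim centre (155,142) in the crop, wrist (591,187)). Handle-to-rim clearance is 24 mm. Now lower it in.

```bash
python3 -m crank '[[0,1,10,0,0.2],[0,1,20,0,0.2],[0,0,25,0,0.2],[0,0,25,0,0.2],[0,0,20,0,0.2],[0,0,15,0,0.2],[0,0,10,0,0.2],[0,0,5,0,0.2],[0,0,2,0,0.2],[0,0,0,0,0.2],[0,0,0,0,0.2]]'
```

```text
clock: 7.52
ee_pos: [0.5163, 0.1913, 0.1291]
ee_rot: [0.582, 3.087, 0.001]
contact_force: [0.5, 0.0, -0.7]
width: 0.0258
```

The tip is at about 0.013 m, and the cup floor is at 0.006 m. Five more millimetres.

```bash
python3 -m crank '[[0,0,2,0,0.2],[0,0,2,0,0.2],[0,0,1,0,0.2],[0,0,0,0,0.2],[0,0,0,0,0.2],[0,0,0,0,0.2]]'
```

```text
clock: 8.28
ee_pos: [0.5161, 0.1912, 0.1237]
ee_rot: [0.582, 3.087, 0.0]
contact_force: [1.4, -0.3, -1.0]
width: 0.0254
```

```bash
python3 -m crank '[[0,0,0,0,0.33],[0,0,0,0,0.37],[0,0,0,0,0.42],[0,0,0,0,0.5],[0,0,0,0,0.6],[0,0,0,0,0.7],[0,0,0,0,0.8],[0,0,0,0,0.9],[0,0,0,0,1],[0,0,0,0,1],[0,0,0,0,1],[0,0,0,0,1]]'
python3 - <<'E'
from h import *
cw,iw=snap("wrist");c,im=snap("side")
S=cv2.resize(im[60:230,100:270],(400,400),interpolation=cv2.INTER_CUBIC);V=cv2.resize(iw,(400,300))
o=np.zeros((400,800,3),np.uint8);o[:,:400]=S;o[:300,400:]=V;cv2.imwrite("pics/7.png",o)
E
```

```text
clock: 9.78
ee_pos: [0.5161, 0.1912, 0.1236]
ee_rot: [0.582, 3.087, -0.0]
contact_force: [0.1, 1.1, -0.5]
width: 0.0928
```

View pics/7.png

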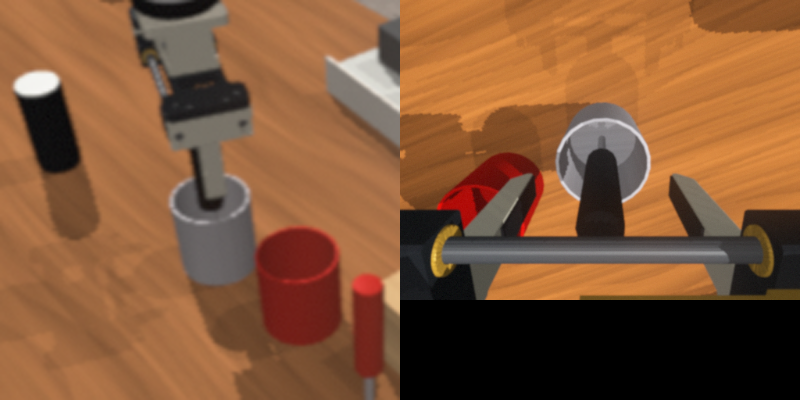

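The cup is upright at (213,230) and the driver is free between the open fingers, with its handle at (600,190) in the wrist view. Now retreat straight up.

```bash
python3 -m crank '[[0,0,-5,0,1],[0,0,-10,0,1],[0,0,-20,0,1],[0,0,-30,0,1],[0,0,-40,0,1],[0,0,-40,0,1],[0,0,-20,0,1],[0,0,0,0,1],[0,0,0,0,1]]' && python3 -m crank '[[30,20,0,0,1],[40,40,0,0,1],[40,40,0,0,1],[40,40,0,0,1],[30,30,0,0,1],[0,0,0,0,1],[0,0,0,0,1],[0,0,0,0,1],[0,0,0,0,1]]'
python3 - <<'E'
from h import *
ct,it=snap("top");c,im=snap("side")
S=cv2.resize(im[60:290,100:370],(400,341),interpolation=cv2.INTER_CUBIC);V=cv2.resize(it[100:300,90:390],(400,267),interpolation=cv2.INTER_CUBIC)
o=np.zeros((345,800,3),np.uint8);o[:341,:400]=S;o[:267,400:]=V;cv2.imwrite("pics/8.png",o)
E
```

```text
clock: 11.0
ee_pos: [0.5156, 0.191, 0.2881]
ee_rot: [-0.582, -3.087, 0.001]
contact_force: [0.6, -0.1, -0.2]
width: 0.0928
clock: 12.12
ee_pos: [0.411, 0.414, 0.2886]
ee_rot: [0.585, 3.086, -0.0]
contact_force: [0.1, -0.7, -0.3]
width: 0.093
```

View pics/8.png

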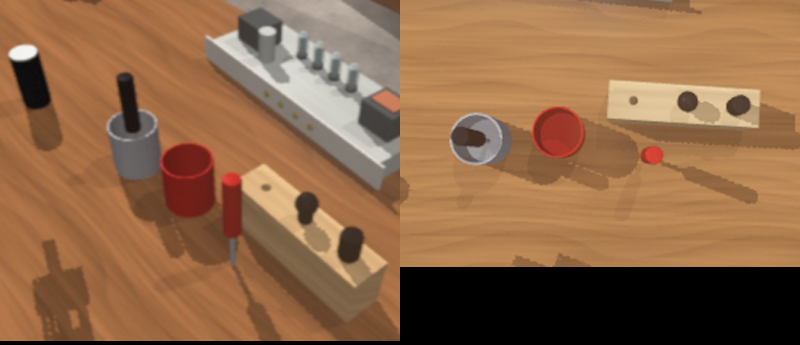

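The driver stands handle-up in the steel cup, (128,105) side / (470,137) top, leaning on the rim. The cup is upright, the awl and stubby are still in the block, and the gripper is clear. Handing in.

```bash
python3 -c "
from h import *
print(order.sign_off())"
```

```text
the job is handed in; nothing more can be done
None
```

The long-handled screwdriver is standing handle-up in the steel cup, leaning on the rim, and I've handed the job in at about 12 s on the clock.

I pulled it straight out of the end hole and lowered it until its tip was about 2 mm above the cup's floor. Then I opened the jaws slowly and backed the arm away.

The last side and top pictures show the cup upright and the awl and stubby still in their holes. The red cup and red driver look unmoved. The gripper was open and clear of everything, and every force reading stayed under 6 N. No checks failed. The only disagreement was about 2 mm in the cup's position between cameras, small against the 24 mm of clearance. The tip height is worked out from the gripper's height, not measured inside the cup.

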